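Find the loose gearbox bolt and hold its cap open

ROBOT

A 6-joint arm with a two-finger parallel gripper is mounted at the origin on the work surface. World frame = base frame: x ahead of the robot, y to its left, z up, the work surface at z = 0. Lengths are in m, angles in rad, forces in N, time in s.
With the tool pointing down it reaches from about 0.35 to 1 m from the base axis. Payload 7.1 kg.
Tool frame: the origin (TCP) lies on the centre line of the jaws, within the pads' length; the fingertips stand 17 mm ahead of it and the grasp point (between the pads) lies 2 mm behind it; z points along the fingers, y is the direction in which the jaws open and shut (so a half turn about z gives the same grasp; the last joint's range is limited). The gripper opens to 85 mm and grips with 20 to 120 N. Pads are 22 mm wide; open, the fingers measure 114 mm over their backs; the gripper's body (76 mm by 85 mm) begins 54 mm behind the grasp point. The pads swing forward as they close: fully open they stand 13 mm farther back than shut.
Start: joints at [1.187, 0.423, 1.63, -0, 1.089, -0.019], TCP at [0.223, 0.584, 0.215] pointing down, gripper open.
Joint ranges: [-3, 3], [-0.9, 2.11], [0.09, 2.58], [-1.31, 4.45], [0.11, 2.69], [-2.54, 2.54]. Speed limits (rad/s): [2.39, 2.39, 3.01, 3.14, 3.14, 3.14].

INTERFACE

Orientations are given as a 3x3 rotation matrix whose columns are the frame's x, y, z axes.
In Python, from station import bot, optics gives the robot as it stands.
- The arm moves only by the tool send_rows, never from a script. Its argument "commands" is one flat list of numbers, 4 for each row, row after row: the shift along the tool's x, y, z in cm, then the turn about the tool's z in degrees. In form: [x, y, z, roll, x, y, z, roll, ...]. A call has 1 to 20 rows; each row shifts and turns the pose as measured when the row begins, along the tool's axes as they then stand; what a row does not reach is not made up. A row lasts 1/8 s, in which the tool goes at most 62.5 mm and 10.7 degrees, less where a joint would pass 70% of its speed; a pose out of reach is approached as far as the arm can. A call with a gripper value outside its range is refused whole. "claw" is the closure in counts, from 0 (fully open) to 255 (shut), set as the call begins (left out, the last holds). The fingers move at their own pace and stop on an object; "force" is the grip in N (left out, the last holds). Time passes only in rows, so rows that do not move let the fingers close. It gives the time, the measured TCP pose, the force and the opening at its end, in the units of the state.
- bot.get_state(): the state, without advancing time (a new reading comes with each control period).
- optics.get_image(name): name is "side" or "top"; returns the picture (384x512x3 uint8, red, green, blue); there is no depth.
- optics.camera_params(name): a dict with "fov_y" (degrees; the focal length in pixels is half the picture's height over the tangent of half this angle, whatever the lens; pixels are square), "cx", "cy" (the principal point, pixels), "view" (4x4, takes a point from world to camera coordinates). Camera axes: x right, y up, looking along -z (the intrinsics and any distortion apply to the point x, -y, -z); pixel columns grow to the right and rows downward; lengths in m; the calibration is good to about 2 mm. A picture is of the moment at which its call begins. camera_params takes no time and is no camera call.
- bot.close_job(): hands the job in, once; it reports no verdict.
The state is a dict: "time": time; "joint_pos": joint angles; "qvel": joint speeds; "joint_efforts": joint torques, N m; "tool_pos": TCP position; "orientation": TCP orientation; "wrist_force": force on the tool from outside, world axes, zero at the start; "wrist_torque": the same for the moment, N m; "width": finger opening in m.
Only numpy, scipy, OpenCV 4.12 (cv2) and the standard library are available. Lean on these libraries where they do the work, as an engineer would, in place of code of your own. Each camera call takes 0.05 s, during which the arm holds its last target. There are 200 camera calls.

TASK

With all three caps still shut, tap the bolt heads on the gearbox gently from above, one after another, until you find the loose one that gives under the finger. Then lift only that bolt's hinged cap by its tab to about 50 degrees (35 at the very least) and finish while still holding it there steadily, so that a mechanic can get at the bolt; leave the other caps shut and do not disturb the things lying around.

Things in the scene. Friction and masses are not known exactly. Their poses are not given: they have to be found in the camera images.
- gearbox: Gearbox on the bench, fixed: aluminium, 240 (x) by 360 mm (y), flat top 110 mm above its origin (centre of underside); a bell flange at its +y end rises to 158 mm. Three alike bolt mounts a, b, c stand on its top in a row along its y, about 105 mm apart, in any order, with its yaw: each a bolt, and around it a hinged cap with a lifting tab on the robot's side.
- bolt_a: Hex bolt a; origin at the centre of its head's top, z up. Head 28 mm across, 16 mm clear above its cap, through a 40 mm hole. One bolt of the three, not known beforehand, is loose: pressed, it slides down 7 mm under about 3 N, stops hard there and stays down. The tight ones give 2 mm at most and spring back. Keep taps below 25 N (over 30 N is damage).
- cap_a (a joint): Hinge angle of the cap around bolt a: 0 shut (level), grows as its tab end lifts, stop at 1.3 rad. It turns freely and falls shut when let go at any angle. Cap: steel plate 90 by 64 by 5 mm, 110 to 200 g.
- tab_a (a point): Centre of cap a's upright tab, 65 mm from the bolt axis on the robot's side; turns with the cap (y along the hinge axis, z up when shut). Tab 12 mm thick (y), 16 mm long (x), 30 mm tall, on a 12 mm wide tongue, free on both sides: tongue underside 20 mm, gearbox top 42 mm below this point. Pinched across its thickness, the tab can turn between the fingers.
- hinge_a (a point): Middle of cap a's hinge axis (along y), fixed: 50 mm beyond the bolt axis, on the side away from the tab; 115 mm horizontally from the shut tab's centre and 17.5 mm below it.
- bolt_b: Hex bolt b; origin at the centre of its head's top, z up. Head 28 mm across, 16 mm clear above its cap, through a 40 mm hole. One bolt of the three, not known beforehand, is loose: pressed, it slides down 7 mm under about 3 N, stops hard there and stays down. The tight ones give 2 mm at most and spring back. Keep taps below 25 N (over 30 N is damage).
- cap_b (a joint): Hinge angle of the cap around bolt b: 0 shut (level), grows as its tab end lifts, stop at 1.3 rad. It turns freely and falls shut when let go at any angle. Cap: steel plate 90 by 64 by 5 mm, 110 to 200 g.
- tab_b (a point): Centre of cap b's upright tab, 65 mm from the bolt axis on the robot's side; turns with the cap (y along the hinge axis, z up when shut). Tab 12 mm thick (y), 16 mm long (x), 30 mm tall, on a 12 mm wide tongue, free on both sides: tongue underside 20 mm, gearbox top 42 mm below this point. Pinched across its thickness, the tab can turn between the fingers.
- hinge_b (a point): Middle of cap b's hinge axis (along y), fixed: 50 mm beyond the bolt axis, on the side away from the tab; 115 mm horizontally from the shut tab's centre and 17.5 mm below it.
- bolt_c: Hex bolt c; origin at the centre of its head's top, z up. Head 28 mm across, 16 mm clear above its cap, through a 40 mm hole. One bolt of the three, not known beforehand, is loose: pressed, it slides down 7 mm under about 3 N, stops hard there and stays down. The tight ones give 2 mm at most and spring back. Keep taps below 25 N (over 30 N is damage).
- cap_c (a joint): Hinge angle of the cap around bolt c: 0 shut (level), grows as its tab end lifts, stop at 1.3 rad. It turns freely and falls shut when let go at any angle. Cap: steel plate 90 by 64 by 5 mm, 110 to 200 g.
- tab_c (a point): Centre of cap c's upright tab, 65 mm from the bolt axis on the robot's side; turns with the cap (y along the hinge axis, z up when shut). Tab 12 mm thick (y), 16 mm long (x), 30 mm tall, on a 12 mm wide tongue, free on both sides: tongue underside 20 mm, gearbox top 42 mm below this point. Pinched across its thickness, the tab can turn between the fingers.
- hinge_c (a point): Middle of cap c's hinge axis (along y), fixed: 50 mm beyond the bolt axis, on the side away from the tab; 115 mm horizontally from the shut tab's centre and 17.5 mm below it.
- driver: Bystander: red and black cordless driver, 75 by 150 mm, 212 mm tall, standing; origin under its battery.
- spray: Bystander: white bottle with green cap, 66 mm across, 150 mm tall; origin at its underside.
- carton: Bystander: small cardboard box 70 by 80 by 50 mm; origin at its underside.

How it is judged:
By the outcome, as a careful person would: the job done as asked, in the order asked, and still so for the second after the job is handed in, while the arm keeps its last pose, push and grip.
It also fails if it takes over 51 s, if anything falls off the work surface, if the arm or the gripper's body presses on something with over 40 N, if the wrist force passes 120 N, or if a joint passes its speed limit or range.

## Working session

There is one attempt and no reset: what is moved stays moved. The work goes in short steps, Python scripts to look and compute and a tool call to move; the robot and the scene stay as the last step left them, time stands still between calls to the robot, and variables do not carry over. Pictures are saved under pics/ and viewed, about 8 in all and at most 12, crops included, and the job is handed in when it is done.

Besides the shell and the picture viewer there is one more tool, called after "Call:" as a command line: name --argument value ..., lists and objects as JSON in quotes. send_rows: Moves the arm, as the interface text tells. Its arguments: {"type":"object","properties":{"commands":{"type":"array","items":{"type":"number"}},"claw":{"type":"number"},"force":{"type":"number"}},"required":["commands"]}

```bash
mkdir -p pics
python3 - <<'E'
from station import bot, optics
import cv2, numpy as np
np.set_printoptions(precision=4,suppress=True)
for n in("side","top"):
    cv2.imwrite(f"pics/{n}0.png",optics.get_image(n)[...,::-1])
    print(n,optics.camera_params(n))
print(bot.get_state())
E
```

```text
side {'fov_y': 56.61029736136785, 'cx': 256.30238320936644, 'cy': 190.7887076049429, 'view': array([[ 0.7034, -0.7107,  0.013 , -0.3617],
       [ 0.4024,  0.4131,  0.817 , -0.3242],
       [-0.586 , -0.5694,  0.5765, -0.8059],
       [ 0.    ,  0.    ,  0.    ,  1.    ]])}
top {'fov_y': 43.01524745621461, 'cx': 258.7998977980139, 'cy': 192.6799348058054, 'view': array([[-0.0076, -1.    , -0.0032, -0.0125],
       [ 0.9955, -0.0079,  0.0942, -0.5343],
       [-0.0942, -0.0024,  0.9956, -1.551 ],
       [ 0.    ,  0.    ,  0.    ,  1.    ]])}
{'time': 0.1, 'joint_pos': array([ 1.187 ,  0.4238,  1.6306, -0.    ,  1.0886, -0.019 ]), 'qvel': array([ 0.0006,  0.0002, -0.0023, -0.0009,  0.0012, -0.0001]), 'joint_efforts': array([  0.0002, -55.8425, -28.2443,   0.0001,   0.003 ,   0.0001]), 'tool_pos': array([0.2228, 0.5834, 0.2147]), 'orientation': array([[-0.9342,  0.3568, -0.0005],
       [ 0.3568,  0.9342, -0.0013],
       [ 0.    , -0.0014, -1.    ]]), 'wrist_force': array([-0.426 ,  0.3888, -0.6849]), 'wrist_torque': array([-0.0282, -0.0228, -0.0169]), 'width': 0.08504396621855505}
```

View pics/top0.png

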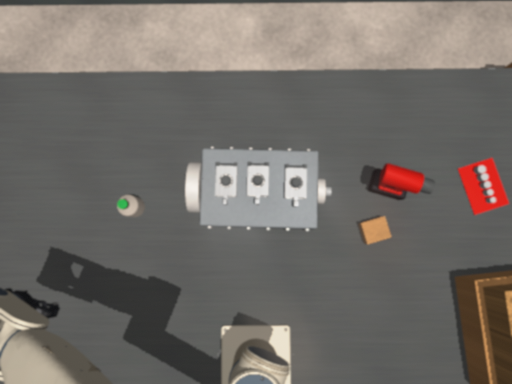

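View pics/side0.png

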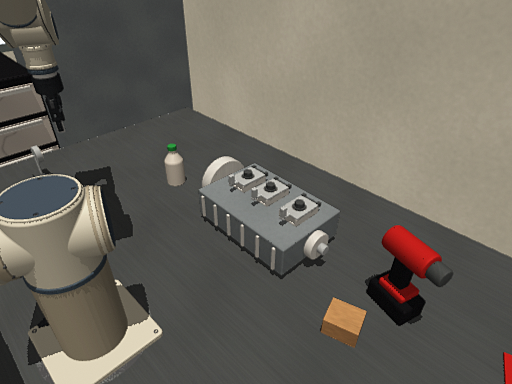

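The top view shows the gearbox at about (260,188). Its bolts are near (226,181), (258,181) and (296,183), with tabs below them near (225,202), (257,201) and (296,205). The side view shows the bolts at about (247,174), (270,186) and (299,204). Next I'll take enlarged crops and measure in both views.

```bash
cat > h.py <<'E'
import cv2, numpy as np
from station import bot, optics
np.set_printoptions(precision=4,suppress=True)
def cam(n):
    p=optics.camera_params(n); f=192/np.tan(np.radians(p["fov_y"])/2); return p,f
def ray(n,u,v):
    p,f=cam(n); V=p["view"]; R=V[:3,:3]; c=-R.T@V[:3,3]
    d=R.T@np.array([(u-p["cx"])/f,-(v-p["cy"])/f,-1]); return c,d
def onz(n,u,v,z):
    c,d=ray(n,u,v); return c+d*(z-c[2])/d[2]
def proj(n,P):
    p,f=cam(n); q=p["view"][:3,:3]@P+p["view"][:3,3]; return np.array([p["cx"]-f*q[0]/q[2],p["cy"]+f*q[1]/q[2]])
def tri(a,b):
    (c,d),(e,g)=ray("top",*a),ray("side",*b)
    A=np.stack([d,-g],1); s=np.linalg.lstsq(A,e-c,rcond=None)[0]
    p,q=c+d*s[0],e+g*s[1]; return (p+q)/2,np.linalg.norm(p-q)
E
python3 - <<'E'
from h import *
t=cv2.imread("pics/top0.png"); s=cv2.imread("pics/side0.png")
for n,im,(x0,y0,w,h) in(("top",t,(190,140,145,95)),("side",s,(190,145,160,135))):
    g=cv2.cvtColor(im,cv2.COLOR_BGR2GRAY)
    m=np.zeros_like(g); m[y0:y0+h,x0:x0+w]=(g[y0:y0+h,x0:x0+w]<70)
    k,_,st,c=cv2.connectedComponentsWithStats(m)
    for i in range(1,k):
        if 8<st[i,4]<400: print(n,st[i],c[i])
    cv2.imwrite(f"pics/{n}0c.png",cv2.resize(im[y0:y0+h,x0:x0+w],None,fx=5,fy=5,interpolation=cv2.INTER_CUBIC)[:600])
E
```

```text
side [207 155  23  11  24] [217.875  157.8333]
side [288 155   6   4   9] [290.3333 156.6667]
side [242 170  12   9  66] [247.4848 174.8636]
side [263 172   5   4  11] [265.5455 173.7273]
side [265 182  11  10  74] [270.027  187.4595]
side [286 185   5   4  10] [288.6 186. ]
side [230 187   7   5  16] [232.875 189.125]
side [198 191   6   5  11] [199.8182 193.2727]
side [302 194   4   3  10] [303.7 194.8]
side [199 198   2   7  12] [199.5833 200.9167]
side [251 201   8   5  19] [254.5263 203.0526]
side [293 200  13  11  85] [299.0235 205.8941]
side [316 202   5   5  14] [318.5 204. ]
side [279 220   8   6  26] [282.6923 222.3462]
```

View pics/top0c.png

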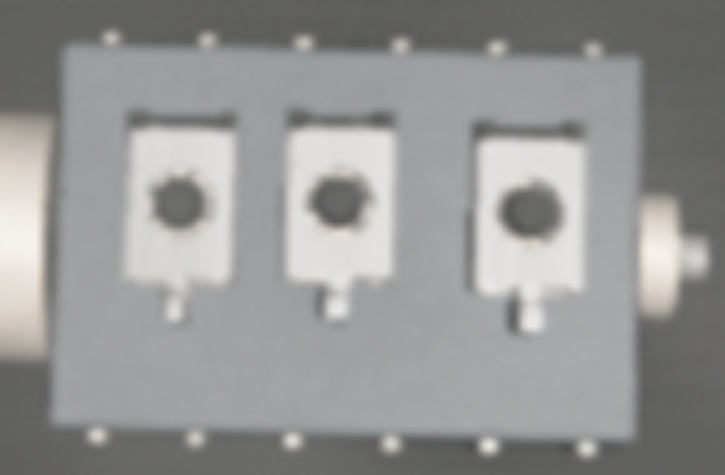

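View pics/side0c.png

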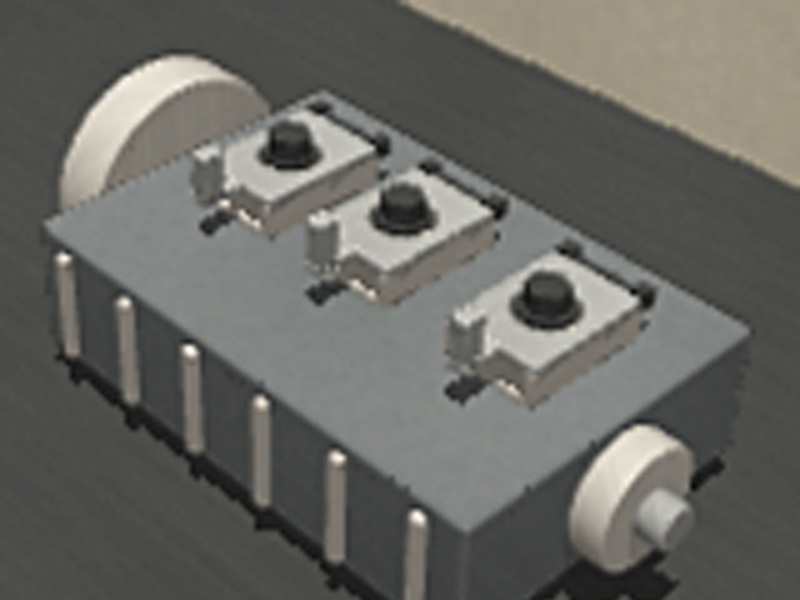

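The crops show three dark bolt heads through white caps: top-crop (179,202), (339,201), (530,211) and side-crop tops about (291,133), (404,193), (548,283). The tabs stand on the near side at top-crop (175,304), (336,303), (530,316).

Run:
```python
from h import *
f=lambda c,o:np.array(o)+(np.array(c)+.5)/5-.5
T=[(179,202),(339,201),(530,211)];S=[(291,133),(404,193),(548,283)]
TT=[(175,304),(336,303),(530,316)];ST=[(207,152),(321,217),(465,312)]
for a,b,c,d in zip(T,S,TT,ST):
    a,c=f(a,(190,140)),f(c,(190,140)); b,d=f(b,(190,145)),f(d,(190,145))
    print("bolt",tri(a,b),onz("top",*a,.153),onz("side",*b,.153)); print("tab",tri(c,d),onz("top",*c,.167),onz("side",*d,.167))
E=[f(e,(190,140)) for e in((64,45),(640,58),(52,423),(636,437))]
P=[onz("top",*e,.11) for e in E];print(P)
for i,j in((0,1),(2,3),(0,2),(1,3)):
    d=P[j]-P[i];print(np.degrees(np.arctan2(d[1],d[0])),np.linalg.norm(d))
```

```text
bolt (array([0.5599, 0.0831, 0.1527]), np.float64(0.0024085794266166913)) [0.5608 0.0822 0.153 ] [0.5586 0.0834 0.153 ]
tab (array([0.4964, 0.0858, 0.1661]), np.float64(0.006361106914834092)) [0.4987 0.0836 0.167 ] [0.493  0.0867 0.167 ]
bolt (array([ 0.5594, -0.0121,  0.1546]), np.float64(0.0028290039879464613)) [ 0.5606 -0.0131  0.153 ] [ 0.5601 -0.0097  0.153 ]
tab (array([ 0.4964, -0.0089,  0.1666]), np.float64(0.00600679143996501)) [ 0.4986 -0.011   0.167 ] [ 0.4937 -0.0074  0.167 ]
bolt (array([ 0.5526, -0.1256,  0.1536]), np.float64(0.00314198254818486)) [ 0.5537 -0.1268  0.153 ] [ 0.552  -0.1241  0.153 ]
tab (array([ 0.4881, -0.1228,  0.1672]), np.float64(0.005600430401696294)) [ 0.49   -0.1249  0.167 ] [ 0.4861 -0.1208  0.167 ]
[array([0.6642, 0.1562, 0.11  ]), array([ 0.6532, -0.1992,  0.11  ]), array([0.4312, 0.1627, 0.11  ]), array([ 0.42  , -0.1923,  0.11  ])]
-91.77924413763334 0.3555695400664316
-91.81189765415425 0.3552587670293788
178.39246508269338 0.23309199789848806
178.31597790551973 0.2332937393427655
```

Call:
send_rows --commands '[-4.1, -2.9, 0, 0, -4.1, -2.9, 0, 0, -4.1, -2.9, 0, 0, -4.1, -2.9, 0, 0, -4.1, -2.9, 0, 0, -4.1, -2.9, 0, 0, -4.1, -2.9, 0, 0, -4.1, -2.9, 0, 0, -4.1, -2.9, 0, 0, -4.1, -2.9, 0, 0, -4.1, -2.9, 0, 0, -4.1, -2.9, 0, 0, 0, 0, 0, -9.5, 0, 0, 0, -9.6]' --claw 255 --force 30

```text
time: 1.85
tool_pos: [0.5673, 0.0656, 0.2112]
orientation: [[-1.0, 0.021, -0.004], [0.021, 1.0, -0.004], [0.004, -0.004, -1.0]]
wrist_force: [-0.0, 0.3, 0.0]
width: 0.0002
```

```bash
cat > st.py <<'E'
from h import *
s=bot.get_state()
R=s["orientation"]; print(s["time"],s["tool_pos"],s["wrist_force"],s["wrist_torque"],s["width"],"yaw_y",np.degrees(np.arctan2(R[1,1],R[0,1])),s["joint_pos"])
B=[(.560,.083),(.560,-.0115),(.5535,-.126)];u=np.array([np.cos(-.0305),np.sin(-.0305)])
for b in B:
    for n,p in(("bolt",np.array(b)),("tab",np.array(b)-.065*u)):
        print(n,"tool cm",100*R.T@(np.append(p,s["tool_pos"][2])-s["tool_pos"]))
E
python3 st.py
```

```text
1.85 [0.5673 0.0656 0.2112] [-0.0402  0.2576  0.0206] [-0.0007 -0.0011 -0.0355] 0.0001778893906996618 yaw_y 88.78440134959176 [ 0.096   0.3518  1.7513 -0.0036  1.0432 -1.4518]
bolt tool cm [ 0.7707  1.725  -0.0029]
tab tool cm [7.2704 1.7853 0.0248]
bolt tool cm [ 0.5701 -7.7229  0.0305]
tab tool cm [ 7.0698 -7.6625  0.0583]
bolt tool cm [  0.9769 -19.184    0.0738]
tab tool cm [  7.4765 -19.1236   0.1016]
```

Call:
send_rows --commands '[0.8, 1.7, 0, 0, 0, 0, 1.5, 0, 0, 0, 1.2, 0, 0, 0, 0.4, 0, 0, 0, 0, 0]'

```text
time: 2.48
tool_pos: [0.5576, 0.084, 0.1764]
orientation: [[-1.0, 0.026, -0.008], [0.026, 1.0, -0.004], [0.008, -0.004, -1.0]]
wrist_force: [-0.1, 0.6, -0.5]
width: 0.0002
```

```bash
python3 st.py|head -2
python3 - <<'E'
from h import *
for n,(x,y,w,h) in(("side",(210,110,130,120)),):
    cv2.imwrite("pics/s1.png",cv2.resize(optics.get_image(n)[y:y+h,x:x+w,::-1],None,fx=5,fy=5,interpolation=cv2.INTER_CUBIC))
E
```

```text
2.475 [0.5576 0.084  0.1764] [-0.0703  0.5803 -0.507 ] [-0.0348 -0.0669 -0.0322] 0.00022293199642274062 yaw_y 88.49455132911815 [ 0.13    0.3871  1.7916 -0.0035  0.9711 -1.4125]
bolt tool cm [-0.2468 -0.0904 -0.0015]
```

View pics/s1.png

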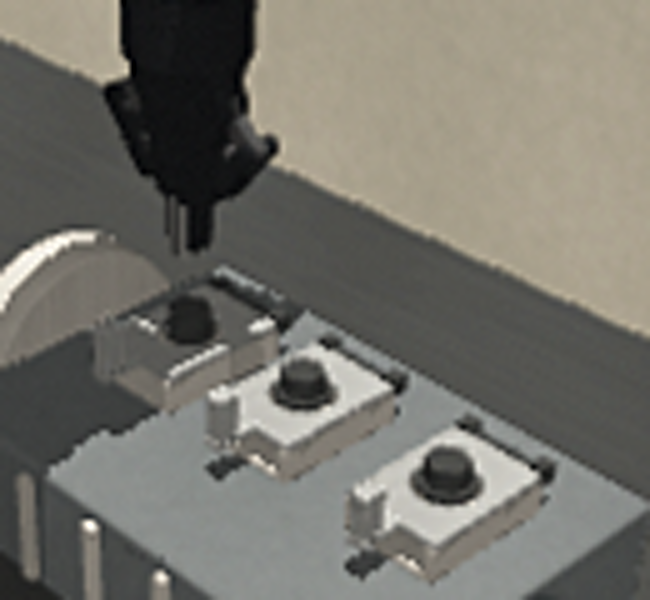

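The closed fingers stand over the bolt at crop (192,252), and the bolt top is near (190,305). The visible gap looks larger than I expected, so I'll check it numerically.

Run:
```python
from h import *
for z in(.153,.159,.165,.17,.176,.186): print(z,(proj("side",np.array([.5576,.084,z]))-[210,110]+.5)*5-.5)
print((proj("top",np.array([.5576,.084,.159]))))
```

```text
0.153 [189.1504 308.2767]
0.159 [189.1368 299.9411]
0.165 [189.1231 291.5524]
0.17 [189.1116 284.5209]
0.176 [189.0977 276.0334]
0.186 [189.0744 261.7661]
[224.6578 180.8305]
```

Call:
send_rows --commands '[-0.2, -0.1, 0.2, 0, 0, 0, 0.2, 0, 0, 0, 0, 0]'

```text
time: 2.9
tool_pos: [0.5605, 0.0827, 0.1731]
orientation: [[-1.0, 0.027, -0.006], [0.027, 1.0, -0.004], [0.006, -0.004, -1.0]]
wrist_force: [0.7, -0.6, 0.2]
width: -0.0
```

Call:
send_rows --commands '[0, 0, 0.1, 0]'

```text
time: 3.02
tool_pos: [0.5607, 0.0826, 0.1722]
orientation: [[-1.0, 0.027, -0.005], [0.027, 1.0, -0.004], [0.005, -0.004, -1.0]]
wrist_force: [0.4, 0.3, -0.4]
width: -0.0
```

Call:
send_rows --commands '[0, 0, 0.1, 0]'

```text
time: 3.15
tool_pos: [0.5607, 0.0826, 0.1713]
orientation: [[-1.0, 0.027, -0.005], [0.027, 1.0, -0.004], [0.005, -0.004, -1.0]]
wrist_force: [0.6, -0.1, 0.5]
width: 0.0001
```

Call:
send_rows --commands '[0, 0, 0.1, 0]'

```text
time: 3.28
tool_pos: [0.5607, 0.0826, 0.1702]
orientation: [[-1.0, 0.027, -0.005], [0.027, 1.0, -0.004], [0.005, -0.004, -1.0]]
wrist_force: [-0.9, -0.2, 0.5]
width: 0.0003
```

Call:
send_rows --commands '[0, 0, 0.1, 0]'

```text
time: 3.4
tool_pos: [0.5607, 0.0826, 0.1692]
orientation: [[-1.0, 0.027, -0.005], [0.027, 1.0, -0.004], [0.005, -0.004, -1.0]]
wrist_force: [-0.4, 0.2, -0.2]
width: 0.0002
```

Call:
send_rows --commands '[0, 0, 0.1, 0]'

```text
time: 3.52
tool_pos: [0.5606, 0.0826, 0.1681]
orientation: [[-1.0, 0.027, -0.005], [0.027, 1.0, -0.004], [0.005, -0.004, -1.0]]
wrist_force: [-0.2, 0.0, 0.0]
width: -0.0002
```

Call:
send_rows --commands '[0, 0, 0.1, 0]'

```text
time: 3.65
tool_pos: [0.5606, 0.0826, 0.167]
orientation: [[-1.0, 0.027, -0.005], [0.027, 1.0, -0.004], [0.005, -0.004, -1.0]]
wrist_force: [-0.1, 0.2, 0.1]
width: 0.0001
```

Call:
send_rows --commands '[0, 0, 0.1, 0, 0, 0, 0.1, 0]'

```text
time: 3.9
tool_pos: [0.5606, 0.0826, 0.1649]
orientation: [[-1.0, 0.027, -0.005], [0.027, 1.0, -0.004], [0.005, -0.004, -1.0]]
wrist_force: [-0.8, 0.1, -0.1]
width: -0.0001
```

Call:
send_rows --commands '[0, 0, 0.1, 0, 0, 0, 0.1, 0]'

```text
time: 4.15
tool_pos: [0.5606, 0.0826, 0.1627]
orientation: [[-1.0, 0.027, -0.005], [0.027, 1.0, -0.004], [0.005, -0.004, -1.0]]
wrist_force: [0.1, -1.0, 0.8]
width: -0.0
```

Run:
```python
from h import *
for n,(x,y,w,h) in(("side",(210,130,80,70)),):
    cv2.imwrite("pics/s2.png",cv2.resize(optics.get_image(n)[y:y+h,x:x+w,::-1],None,fx=8,fy=8,interpolation=cv2.INTER_CUBIC))
```

```text
(no output)
```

View pics/s2.png

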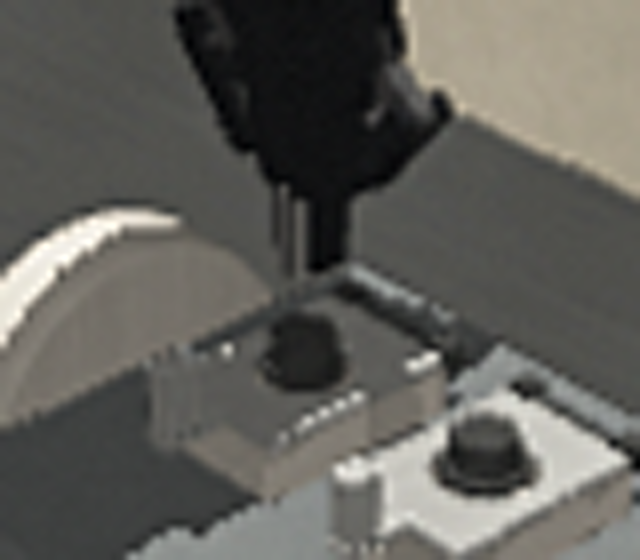

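The finger tips, at crop (310,270), still look clear of the bolt top at (305,318), although the reported height says contact. I'll check the lateral alignment from the top camera.

```bash
python3 - <<'E'
from h import *
x,y,w,h=190,130,100,90
cv2.imwrite("pics/t2.png",cv2.resize(optics.get_image("top")[y:y+h,x:x+w,::-1],None,fx=6,fy=6,interpolation=cv2.INTER_CUBIC))
E
python3 st.py|head -2
```

```text
4.25 [0.5605 0.0826 0.1626] [-0.0149 -0.3603  0.2869] [-0.0279 -0.0346 -0.0438] 7.833592864496999e-05 yaw_y 88.44691280828947 [ 0.127   0.4083  1.7966 -0.0036  0.9427 -1.4146]
bolt tool cm [0.0498 0.0387 0.0001]
```

View pics/t2.png

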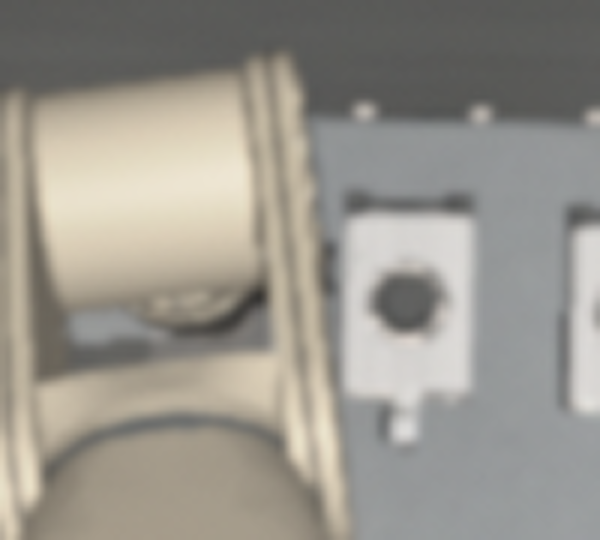

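The wrist hides the tip from above, but the part of the gripper that shows sits laterally over the bolt. I'll keep descending in small steps while watching the force.

Call:
send_rows --commands '[0, 0, 0.15, 0, 0, 0, 0.15, 0]'

```text
time: 4.5
tool_pos: [0.5606, 0.0826, 0.1596]
orientation: [[-1.0, 0.027, -0.005], [0.027, 1.0, -0.004], [0.005, -0.004, -1.0]]
wrist_force: [-0.3, -0.8, -0.5]
width: 0.0001
```

Call:
send_rows --commands '[0, 0, 0.15, 0, 0, 0, 0.15, 0]'

```text
time: 4.75
tool_pos: [0.5605, 0.0826, 0.1563]
orientation: [[-1.0, 0.027, -0.005], [0.027, 1.0, -0.004], [0.005, -0.004, -1.0]]
wrist_force: [-0.4, 0.6, 0.4]
width: 0.0001
```

Call:
send_rows --commands '[0, 0, 0.15, 0]'

```text
time: 4.88
tool_pos: [0.5605, 0.0826, 0.1547]
orientation: [[-1.0, 0.027, -0.005], [0.027, 1.0, -0.004], [0.005, -0.004, -1.0]]
wrist_force: [-0.2, -0.8, -0.2]
width: -0.0003
```

Call:
send_rows --commands '[0, 0, 0.15, 0]'

```text
time: 5.0
tool_pos: [0.5605, 0.0826, 0.1531]
orientation: [[-1.0, 0.027, -0.005], [0.027, 1.0, -0.004], [0.005, -0.004, -1.0]]
wrist_force: [-0.2, -0.5, -0.5]
width: -0.0003
```

Call:
send_rows --commands '[0, 0, 0.15, 0, 0, 0, 0.15, 0]'

```text
time: 5.25
tool_pos: [0.5605, 0.0826, 0.1499]
orientation: [[-1.0, 0.027, -0.005], [0.027, 1.0, -0.004], [0.005, -0.004, -1.0]]
wrist_force: [-0.1, 0.4, -0.0]
width: 0.0002
```

Call:
send_rows --commands '[0, 0, 0.15, 0, 0, 0, 0.15, 0]'

```text
time: 5.5
tool_pos: [0.5605, 0.0825, 0.1466]
orientation: [[-1.0, 0.027, -0.005], [0.027, 1.0, -0.004], [0.005, -0.004, -1.0]]
wrist_force: [0.1, 0.2, -0.4]
width: 0.0002
```

Run:
```python
from h import *
for n,(x,y,w,h) in(("side",(210,130,80,70)),):
    cv2.imwrite("pics/s3.png",cv2.resize(optics.get_image(n)[y:y+h,x:x+w,::-1],None,fx=8,fy=8,interpolation=cv2.INTER_CUBIC))
```

```text
(no output)
```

View pics/s3.png

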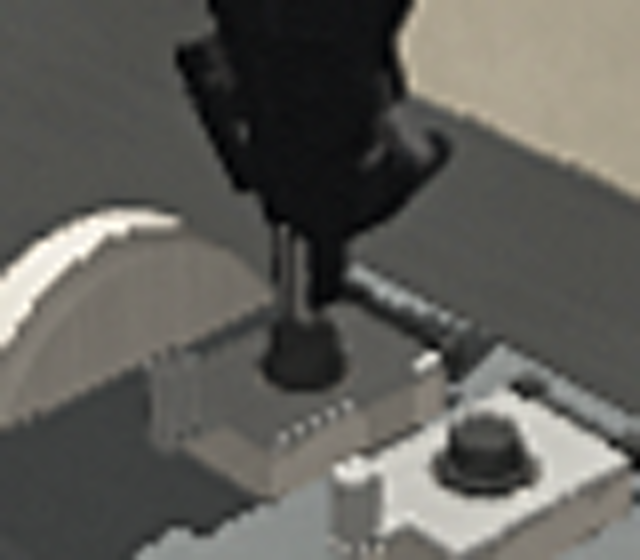

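The tips now sit at crop y≈307, with the bolt top at about 325, so roughly 8–10 mm remains. The real finger reach is therefore shorter than stated. I'll continue carefully.

Call:
send_rows --commands '[0, 0, 0.15, 0, 0, 0, 0.15, 0]'

```text
time: 5.8
tool_pos: [0.5604, 0.0825, 0.1434]
orientation: [[-1.0, 0.027, -0.005], [0.027, 1.0, -0.004], [0.005, -0.004, -1.0]]
wrist_force: [-0.2, 0.0, 0.2]
width: 0.0002
```

Call:
send_rows --commands '[0, 0, 0.1, 0]'

```text
time: 5.92
tool_pos: [0.5604, 0.0825, 0.1422]
orientation: [[-1.0, 0.027, -0.006], [0.027, 1.0, -0.004], [0.005, -0.004, -1.0]]
wrist_force: [-0.8, -1.0, 0.6]
width: 0.0001
```

Call:
send_rows --commands '[0, 0, 0.1, 0]'

```text
time: 6.05
tool_pos: [0.5604, 0.0825, 0.1411]
orientation: [[-1.0, 0.027, -0.006], [0.027, 1.0, -0.004], [0.005, -0.004, -1.0]]
wrist_force: [-0.4, 0.3, -0.3]
width: -0.0001
```

Call:
send_rows --commands '[0, 0, 0.1, 0]'

```text
time: 6.18
tool_pos: [0.5604, 0.0825, 0.1401]
orientation: [[-1.0, 0.027, -0.006], [0.027, 1.0, -0.004], [0.005, -0.004, -1.0]]
wrist_force: [0.4, -0.2, 0.6]
width: -0.0001
```

Call:
send_rows --commands '[0, 0, 0.1, 0]'

```text
time: 6.3
tool_pos: [0.5604, 0.0825, 0.139]
orientation: [[-1.0, 0.027, -0.005], [0.027, 1.0, -0.004], [0.005, -0.004, -1.0]]
wrist_force: [-0.7, 0.3, -0.1]
width: 0.0003
```

Call:
send_rows --commands '[0, 0, 0.1, 0]'

```text
time: 6.42
tool_pos: [0.5604, 0.0825, 0.138]
orientation: [[-1.0, 0.027, -0.005], [0.027, 1.0, -0.004], [0.005, -0.004, -1.0]]
wrist_force: [0.7, 0.1, 0.2]
width: -0.0
```

Call:
send_rows --commands '[0, 0, 0.1, 0]'

```text
time: 6.55
tool_pos: [0.5604, 0.0825, 0.1369]
orientation: [[-1.0, 0.027, -0.005], [0.027, 1.0, -0.004], [0.005, -0.004, -1.0]]
wrist_force: [-0.6, -0.4, 0.7]
width: -0.0
```

Call:
send_rows --commands '[0, 0, 0.1, 0]'

```text
time: 6.68
tool_pos: [0.5604, 0.0825, 0.1361]
orientation: [[-1.0, 0.027, -0.005], [0.027, 1.0, -0.004], [0.005, -0.004, -1.0]]
wrist_force: [-1.6, 0.6, 5.9]
width: 0.0
```

Call:
send_rows --commands '[0, 0, 0.1, 0]'

```text
time: 6.8
tool_pos: [0.5604, 0.0825, 0.1356]
orientation: [[-1.0, 0.027, -0.005], [0.027, 1.0, -0.004], [0.005, -0.004, -1.0]]
wrist_force: [-2.7, -0.2, 9.6]
width: 0.0001
```

Bolt 1 is tight: it reads 9.6 N after about 1.3 mm of give. Contact came at TCP z≈0.137, so the tips are about 16.5 mm above the reported TCP. On to the middle bolt.

Call:
send_rows --commands '[0, 0, -1.2, 0, -0.13, -4.7, 0, 0, -0.13, -4.7, 0, 0, 0, 0, 0, 0]'

```text
time: 7.3
tool_pos: [0.562, -0.0131, 0.1505]
orientation: [[-1.0, 0.025, -0.002], [0.025, 1.0, -0.004], [0.002, -0.004, -1.0]]
wrist_force: [-0.4, 0.8, -0.9]
width: 0.0
```

```bash
python3 st.py
```

```text
7.3 [ 0.562  -0.0131  0.1505] [-0.3952  0.7701 -0.9106] [ 0.0453 -0.0067  0.0343] 3.7262292320150416e-05 yaw_y 88.57568805998321 [-0.0422  0.4177  1.8166 -0.0049  0.9095 -1.5851]
bolt tool cm [ 0.438   9.5989 -0.0358]
tab tool cm [ 6.9379  9.6355 -0.0215]
bolt tool cm [ 0.203   0.1519 -0.0001]
tab tool cm [6.7029 0.1885 0.0143]
bolt tool cm [  0.5681 -11.3107   0.0447]
tab tool cm [  7.068 -11.274   0.059]
```

Call:
send_rows --commands '[0.2, 0.15, 0.5, 0, 0, 0, 0.5, 0, 0, 0, 0.2, 0]'

```text
time: 7.68
tool_pos: [0.5599, -0.0097, 0.1383]
orientation: [[-1.0, 0.024, -0.002], [0.024, 1.0, -0.003], [0.002, -0.003, -1.0]]
wrist_force: [-0.7, 0.8, -1.2]
width: -0.0001
```

Call:
send_rows --commands '[0, 0, 0.1, 0]'

```text
time: 7.8
tool_pos: [0.5597, -0.009, 0.1369]
orientation: [[-1.0, 0.023, -0.002], [0.023, 1.0, -0.003], [0.002, -0.003, -1.0]]
wrist_force: [0.2, -0.7, 2.0]
width: 0.0001
```

Call:
send_rows --commands '[0, 0, 0.1, 0]'

```text
time: 7.92
tool_pos: [0.5598, -0.0089, 0.136]
orientation: [[-1.0, 0.022, -0.003], [0.022, 1.0, -0.004], [0.003, -0.004, -1.0]]
wrist_force: [-2.0, -3.1, 5.7]
width: 0.0002
```

Call:
send_rows --commands '[0, 0, 0.1, 0]'

```text
time: 8.05
tool_pos: [0.5598, -0.009, 0.1356]
orientation: [[-1.0, 0.022, -0.003], [0.022, 1.0, -0.004], [0.002, -0.004, -1.0]]
wrist_force: [-2.7, -1.9, 10.4]
width: 0.0
```

Bolt 2 is tight as well (10.4 N after about 1.4 mm). I still need to tap bolt 3 to confirm it is the loose one.

Call:
send_rows --commands '[0, 0, -1.2, 0, 0.2, -5.5, 0, 0, 0.2, -5.5, 0, 0, 0, 0, 0, 0, 0, 0, 0, 0]'

```text
time: 8.68
tool_pos: [0.5554, -0.1204, 0.1511]
orientation: [[-1.0, 0.02, 0.002], [0.02, 1.0, -0.004], [-0.002, -0.004, -1.0]]
wrist_force: [0.1, 0.8, 0.4]
width: 0.0002
```

```bash
python3 st.py
```

```text
8.675 [ 0.5554 -0.1204  0.1511] [0.077  0.7978 0.3507] [ 0.002  -0.0324  0.004 ] 0.000159561992214294 yaw_y 88.87573923605919 [-0.2325  0.423   1.8058 -0.0043  0.9105 -1.781 ]
bolt tool cm [-0.0632 20.342  -0.0774]
tab tool cm [ 6.4364 20.4127 -0.0879]
bolt tool cm [-0.2486 10.8939 -0.0411]
tab tool cm [ 6.2511 10.9646 -0.0516]
bolt tool cm [ 0.1767 -0.5666  0.0019]
tab tool cm [ 6.6763 -0.4959 -0.0086]
```

Call:
send_rows --commands '[0.2, -0.5, 0.4, 0, 0, 0, 0.5, 0, 0, 0, 0.2, 0, 0, 0, 0.1, 0]'

```text
time: 9.18
tool_pos: [0.5532, -0.1229, 0.1382]
orientation: [[-1.0, 0.016, 0.001], [0.016, 1.0, -0.003], [-0.001, -0.003, -1.0]]
wrist_force: [0.4, -0.2, -0.1]
width: -0.0004
```

Call:
send_rows --commands '[0, 0, 0.1, 0]'

```text
time: 9.3
tool_pos: [0.5532, -0.1226, 0.1371]
orientation: [[-1.0, 0.016, 0.001], [0.016, 1.0, -0.003], [-0.001, -0.003, -1.0]]
wrist_force: [-0.5, -0.4, 2.1]
width: 0.0001
```

Call:
send_rows --commands '[0, 0, 0.1, 0]'

```text
time: 9.43
tool_pos: [0.5532, -0.1226, 0.1362]
orientation: [[-1.0, 0.015, 0.001], [0.015, 1.0, -0.003], [-0.001, -0.003, -1.0]]
wrist_force: [-1.3, -1.2, 3.1]
width: -0.0001
```

Call:
send_rows --commands '[0, 0, 0.1, 0]'

```text
time: 9.55
tool_pos: [0.5532, -0.1226, 0.1353]
orientation: [[-1.0, 0.015, 0.001], [0.015, 1.0, -0.003], [-0.001, -0.003, -1.0]]
wrist_force: [-0.8, 0.7, 2.2]
width: 0.0004
```

Call:
send_rows --commands '[0, 0, 0.1, 0]'

```text
time: 9.68
tool_pos: [0.5533, -0.1227, 0.1344]
orientation: [[-1.0, 0.016, 0.001], [0.016, 1.0, -0.003], [-0.001, -0.003, -1.0]]
wrist_force: [-1.3, 0.2, 1.8]
width: -0.0002
```

Bolt 3 is the loose one: it has moved about 3 mm at a constant 2–3 N. I'll push it once more to confirm, then rise and move above its tab with the claw half open.

Call:
send_rows --commands '[0, 0, 0.1, 0, 0, 0, 0.1, 0]'

```text
time: 9.93
tool_pos: [0.5532, -0.1226, 0.1324]
orientation: [[-1.0, 0.016, 0.001], [0.016, 1.0, -0.003], [-0.001, -0.003, -1.0]]
wrist_force: [-1.4, 0.3, 1.9]
width: 0.0001
```

Call:
send_rows --commands '[0, 0, -1.7, 0, 0, 0, -1.7, 0, 3.2, 0, 0, 0, 3.2, 0, 0, 0, 0, 0, 0, 0.6, 0, 0, 0, 0]' --claw 120 --force 30

```text
time: 10.68
tool_pos: [0.4913, -0.1223, 0.1736]
orientation: [[-1.0, 0.026, 0.009], [0.026, 1.0, -0.006], [-0.01, -0.005, -1.0]]
wrist_force: [0.4, -0.1, -0.5]
width: 0.0453
```

```bash
python3 st.py|sed -n '1p;6,7p'
```

```text
10.675 [ 0.4913 -0.1223  0.1736] [ 0.4384 -0.141  -0.5456] [ 0.0602  0.0374 -0.0037] 0.04525906388209904 yaw_y 88.48468224034202 [-0.2657  0.3032  1.93   -0.0037  0.8979 -1.8077]
bolt tool cm [-6.2279 -0.2066  0.0605]
tab tool cm [ 0.2718 -0.1803 -0.0016]
```

Call:
send_rows --commands '[0.25, -0.15, 1.0, 0, 0, 0, 1.5, 0, 0, 0, 1.5, 0, 0, 0, 0.6, 0, 0, 0, 0, 0]'

```text
time: 11.3
tool_pos: [0.4904, -0.1241, 0.1234]
orientation: [[-1.0, 0.026, 0.008], [0.026, 1.0, -0.005], [-0.009, -0.005, -1.0]]
wrist_force: [-0.1, -0.4, 0.9]
width: 0.0452
```

```bash
python3 st.py|sed -n '1p;6,7p'
python3 - <<'E'
from h import *
x,y,w,h=250,130,110,90
cv2.imwrite("pics/s4.png",cv2.resize(optics.get_image("side")[y:y+h,x:x+w,::-1],None,fx=6,fy=6,interpolation=cv2.INTER_CUBIC))
E
```

```text
11.3 [ 0.4904 -0.1241  0.1234] [-0.0524 -0.4434  0.8858] [0.0099 0.0557 0.0413] 0.04516910350578588 yaw_y 88.52132748866806 [-0.2696  0.3826  1.9625 -0.0039  0.7869 -1.8119]
bolt tool cm [-6.3109 -0.0288  0.0546]
tab tool cm [ 0.1887  0.0017 -0.0016]
```

View pics/s4.png

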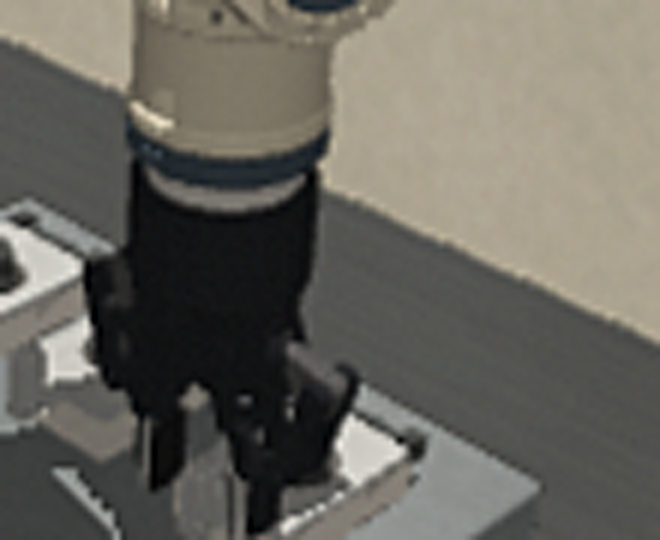

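The tab, with its top near crop (197,464), stands between the finger tips at about (160,490) and (262,530). The tips reach nearly to its foot. Closing now.

Call:
send_rows --commands '[0.15, 0, 0.2, 0, 0, 0, 0, 0, 0, 0, 0, 0, 0, 0, 0, 0]' --claw 255 --force 40

```text
time: 11.85
tool_pos: [0.4893, -0.1241, 0.1224]
orientation: [[-1.0, 0.026, 0.01], [0.026, 1.0, -0.005], [-0.01, -0.005, -1.0]]
wrist_force: [0.6, -0.2, -2.3]
width: 0.0111
```

```bash
python3 st.py|sed -n '1p;6,7p'
```

```text
11.85 [ 0.4893 -0.1241  0.1224] [ 0.6254 -0.1566 -2.2704] [ 0.1417  0.0133 -0.1014] 0.01114141395991717 yaw_y 88.4864777599676 [-0.2704  0.3825  1.9664 -0.0034  0.7816 -1.8124]
bolt tool cm [-6.4202 -0.0236  0.0657]
tab tool cm [ 0.0794  0.0029 -0.0008]
```

The tab is gripped (11.1 mm opening). I'll lift along the arc in half steps.

Call:
send_rows --commands '[-0.08, 0, -0.48, 0, -0.12, 0, -0.5, 0, -0.13, 0, -0.49, 0, -0.15, 0, -0.48, 0]'

```text
time: 12.35
tool_pos: [0.4951, -0.1243, 0.1429]
orientation: [[-1.0, 0.027, 0.011], [0.027, 1.0, -0.005], [-0.012, -0.005, -1.0]]
wrist_force: [4.4, -1.6, -6.0]
width: 0.0111
```

```bash
cat > arc.py <<'E'
from h import *
s=bot.get_state(); p=s["tool_pos"]; R=s["orientation"]
# grasp point start: TCP (.4893,-.1241,.1224); hinge relative in the lift plane
dx=(p[0]-.4893)*1e3; dz=(p[2]-.1224)*1e3
phi=np.degrees(np.arctan2(17.5+dz,115-dx)); r=np.hypot(17.5+dz,115-dx)
print(s["time"],p,"theta",phi-8.65,"r err mm",r-116.3,"F",s["wrist_force"],s["wrist_torque"],s["width"],"yaw",np.degrees(np.arctan2(R[1,1],R[0,1])))
E
python3 arc.py
```

```text
12.35 [ 0.4951 -0.1243  0.1429] theta 10.510406251056532 r err mm -0.6634112070893252 F [ 4.3622 -1.6068 -6.0463] [ 0.1463 -0.3078 -0.1025] 0.011143334283406466 yaw 88.45993944252797
```

Call:
send_rows --commands '[-0.17, 0, -0.47, 0, -0.18, 0, -0.46, 0, -0.2, 0, -0.46, 0, -0.22, 0, -0.45, 0, -0.25, 0, -0.44, 0, -0.27, 0, -0.43, 0]'

```text
time: 13.1
tool_pos: [0.5102, -0.1248, 0.1718]
orientation: [[-1.0, 0.027, 0.015], [0.027, 1.0, -0.006], [-0.016, -0.006, -1.0]]
wrist_force: [6.5, -0.9, -9.2]
width: 0.0112
```

```bash
python3 arc.py
```

```text
13.1 [ 0.5102 -0.1248  0.1718] theta 26.757029836810297 r err mm -0.8083025234663666 F [ 6.5041 -0.8968 -9.2291] [ 0.0219 -0.5821 -0.1639] 0.011201814913139433 yaw 88.4439774660778
```

Call:
send_rows --commands '[-0.28, 0, -0.38, 0, -0.3, 0, -0.37, 0, -0.31, 0, -0.36, 0, -0.33, 0, -0.34, 0, -0.34, 0, -0.33, 0]'

```text
time: 13.72
tool_pos: [0.5247, -0.1253, 0.1889]
orientation: [[-1.0, 0.027, 0.012], [0.027, 1.0, -0.006], [-0.012, -0.006, -1.0]]
wrist_force: [3.5, -2.6, -10.1]
width: 0.0113
```

```bash
python3 arc.py
python3 - <<'E'
from h import *
x,y,w,h=240,110,120,110
im=optics.get_image("side"); cv2.imwrite("pics/s5full.png",im[...,::-1])
cv2.imwrite("pics/s5.png",cv2.resize(im[y:y+h,x:x+w,::-1],None,fx=5,fy=5,interpolation=cv2.INTER_CUBIC))
E
```

```text
13.725 [ 0.5247 -0.1253  0.1889] theta 37.861894480670614 r err mm -0.5710001138137386 F [  3.5456  -2.5757 -10.0743] [-0.1726 -0.2393 -0.1666] 0.011346057008869195 yaw 88.42909418694232
```

View pics/s5.png

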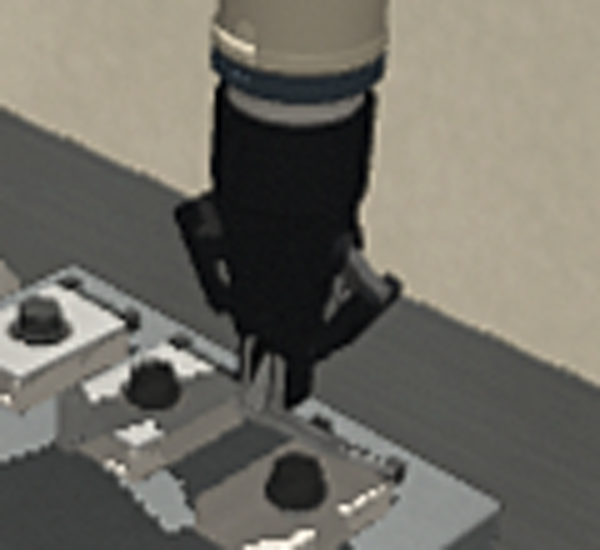

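The picture agrees with cap 3 raised. The tab, at crop (262,385), is between the fingers, and the plate is seen nearly edge-on from there to its hinge at about (310–400, 425–470). Bolt 3 is exposed at (295,480), and caps 1 and 2 are still down. I'll go on to about 50°.

Call:
send_rows --commands '[-0.37, 0, -0.36, 0, -0.39, 0, -0.34, 0, -0.4, 0, -0.32, 0, -0.42, 0, -0.3, 0, -0.43, 0, -0.28, 0, 0, 0, 0, 0, 0, 0, 0, 0]'

```text
time: 14.65
tool_pos: [0.5441, -0.1259, 0.2044]
orientation: [[-1.0, 0.027, 0.008], [0.027, 1.0, -0.006], [-0.008, -0.006, -1.0]]
wrist_force: [3.5, -2.8, -11.2]
width: 0.0111
```

```bash
python3 arc.py
python3 - <<'E'
from h import *
x,y,w,h=190,90,180,130
im=optics.get_image("side")
cv2.imwrite("pics/s6.png",cv2.resize(im[y:y+h,x:x+w,::-1],None,fx=4.4,fy=4.4,interpolation=cv2.INTER_CUBIC))
a=cv2.imread("pics/side0.png").astype(int);b=im[...,::-1].astype(int)
d=(abs(a-b).max(2)>40)
for n,(u,v,w,h) in dict(spray=(160,140,30,50),carton=(315,290,60,60),driver=(360,220,100,110)).items(): print(n,d[v:v+h,u:u+w].sum())
E
```

```text
14.65 [ 0.5441 -0.1259  0.2044] theta 50.1826193213918 r err mm -0.010206598797878996 F [  3.5092  -2.7979 -11.2285] [-0.1999 -0.2579 -0.1804] 0.011105458575819748 yaw 88.43196826148605
spray 0
carton 0
driver 0
```

View pics/s6.png

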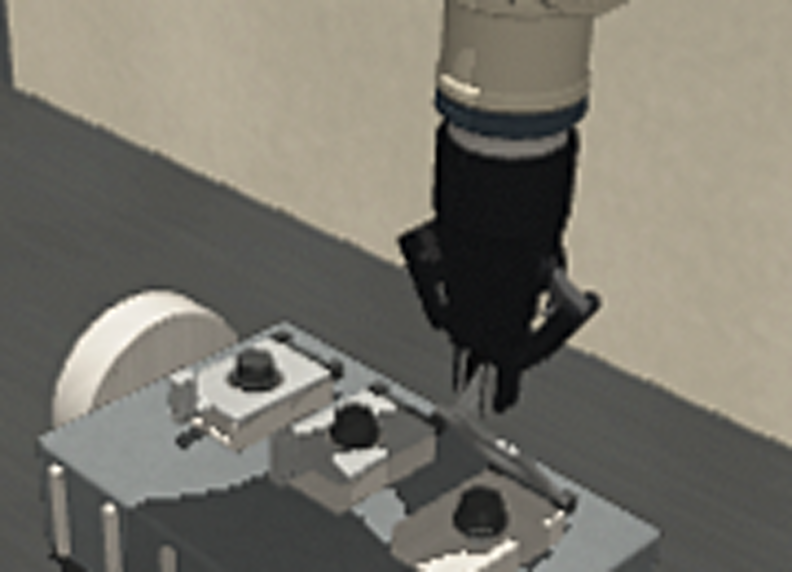

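Cap 3 is up, seen edge-on from about (465,400) to (570,500), and its bolt is open to view at (480,510). Caps 1 and 2 are shut and the bystander regions show no change. I'll make a short hold check and hand in.

Call:
send_rows --commands '[0, 0, 0, 0, 0, 0, 0, 0, 0, 0, 0, 0, 0, 0, 0, 0]'

```text
time: 15.2
tool_pos: [0.5441, -0.1259, 0.2044]
orientation: [[-1.0, 0.027, 0.008], [0.027, 1.0, -0.006], [-0.008, -0.006, -1.0]]
wrist_force: [3.7, -2.7, -10.5]
width: 0.0111
```

```bash
python3 arc.py; python3 -c "
from station import bot
print(abs(bot.get_state()['qvel']).max()); print(bot.close_job())"
```

```text
15.2 [ 0.5441 -0.1259  0.2044] theta 50.17874547750818 r err mm 0.009602248260023316 F [  3.7144  -2.6535 -10.479 ] [-0.16   -0.2453 -0.1777] 0.011063029215065278 yaw 88.43266518818874
0.0027977880537644662
the job is handed in; nothing more can be done
None
```

The loose bolt is the one at the -y end of the row, and I handed the job in at 15.2 s with its cap held open at about 50°.

- **Taps:** I tapped all three bolts with the caps shut. The +y and middle bolts were tight, reaching about 10 N after about 1.4 mm. The -y bolt slid at least 4.5 mm at a steady 2–3 N. I stopped there rather than pushing it the full 7 mm to its stop.
- **Lift:** I pinched that cap's tab at a set grip of 40 N and lifted it along its hinge arc to 50.2°. That angle is worked out from the tool position.
- **Last checks:** The tool stayed still over the final half second, the opening held at 11.1 mm, and the wrist force was about 11 N. The side picture showed the cap raised and the other two shut. The image regions around the spray, carton and driver were unchanged.

**Disagreement:** The closed fingertips touched the bolts about 16.5 mm above the reported TCP height, not 17 mm beyond it as stated. I used the measured contact height for the grasp.

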